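# Safety test of a repaired plug-in timer

### The arm

A 7-joint arm with a two-finger parallel gripper is mounted at the origin on the work surface. World frame = base frame: x ahead of the robot, y to its left, z up, the work surface at z = 0. Lengths are in mm, angles in rad, forces in N, time in s.
With the tool pointing down it reaches from about 350 to 900 mm from the base axis. Payload 7.2 kg.
Tool frame: the origin (TCP) lies at the very end of the fingers, on their centre line; the grasp point (between the pads) lies manip.tcp_to_grasp behind it (manip.tcp_to_grasp is the distance from the TCP to the grasp point, in mm); z points along the fingers, y is the line along which they close (so a half turn about z gives the same grasp; the last joint's range is limited). The gripper opens to 85 mm and grips with 20 to 120 N. Pads are 22 mm wide; open, the fingers measure 114 mm over their backs; the gripper's body (76 mm by 85 mm) begins 54 mm behind the grasp point. The pads swing forward as they close: fully open they stand 13 mm farther back than shut.
Start: joints at [-1.279, 0.411, -0.013, 1.596, 0.006, 1.134, -0.082], TCP at [220.064, 584.979, 231.297] pointing down, gripper open.
Joint ranges: [-2.95, 2.95], [-0.29, 1.99], [-1.47, 1.44], [0.14, 2.54], [-1.03, 4.17], [0.13, 1.85], [-2.86, 2.86]. Speed limits (rad/s): [2.39, 2.39, 3.01, 3.01, 3.14, 3.14, 3.14].

### API

Orientations are given as a unit quaternion [x, y, z, w].
In Python, from cell import readout, vision, job_done, manip gives the robot as it stands.
- The arm moves only by the tool step_arm, never from a script. Its argument "steps" is a list of rows, each a list of 7 numbers: the finger opening in m, from 0 to 0.0854, then the shift along the tool's x, y, z in m, then the turn, a rotation vector about the tool's x, y, z in rad. In form: [[claw, x, y, z, wx, wy, wz], ...]. A call has 1 to 12 rows; each row shifts and turns the commanded pose from where the row before left it, along the tool's axes as they then stand; what a row does not reach is not made up. A row lasts 1/10 s, in which the tool goes at most 50 mm and 8.59 degrees, less where a joint would pass 70% of its speed; a pose out of reach is approached as far as the arm can. A call is refused whole if a number of a shift passes 0.05 or a number of a turn 0.15, either way. A call with a gripper value outside its range is refused whole. The fingers move at their own pace and stop on an object; the grip force is fixed at half the most. Time passes only in rows, so rows that do not move let the fingers close. It gives the time, the measured TCP pose, the force, the opening and the grip force at its end, in the units of the state.
- readout.get_state(): the state, without advancing time (a new reading comes with each control period).
- vision.grab_frame(name): name is "scene" or "top" or "wrist"; returns a dict with "pixels" (480x640x3 uint8, red, green, blue), "z_map" (480x640 float32, mm along the optical axis (not along the pixel's ray), 0 where there is no reading), "camera_matrix" (3x3 intrinsics, pixels), "rvec" (rotation vector, rad) and "tvec" (3), from world to camera coordinates, as OpenCV has them. Camera axes: x right, y down, z forward; pixel columns grow to the right and rows downward; lengths in mm; the calibration is good to about 2 mm. The wrist camera is an equidistant fisheye: a pixel r from the principal point sees the ray r / f radians off the axis. A picture is of the moment at which its call begins.
- job_done(): hands the job in; it is judged then, once.
The state is a dict: "clock": time; "joint_positions": joint angles; "qd": joint speeds; "joint_efforts": joint torques, N m; "ee_pos": TCP position; "orientation": TCP orientation; "ft_force": force on the tool from outside, world axes, zero at the start; "moment": the same for the moment, N m; "grip_width": opening from 0.0 (shut) to 1.0 (fully open); "grip_force": force on a finger pad.
Only numpy, scipy, OpenCV 4.12 (cv2) and the standard library are available. Lean on these libraries where they do the work, as an engineer would, in place of code of your own. Each camera call takes 0.05 s, during which the arm holds its last target. There are 200 camera calls.

### The job

The repaired timer is plugged into the red safety tester: run its test in the standard order, earth, then insulation, then leakage. Press the green key with the yellow stripe, then the yellow key, then the blue key, one at a time, each well in (about half its travel or more) and held there for about a second, then let go. Press gently, with no more than 20 N, and leave the black and red keys and everything else on the bench alone.

Things in the scene. Friction and masses are not known exactly. Their poses are not given: they have to be found in the camera images.
- tester: maroon safety tester, fixed, 320 mm wide (y), 250 mm deep (x), level black panel 96 mm above bench. Origin: centre of underside; x points away from its key side. Five keys in a row along y, 50 mm apart, 75 mm nearer the robot than its centre; green, yellow, blue, black in any order, red last on the robot's right. Behind: display 6 mm high, white timer 56 mm high, 93 mm behind the row
- earth_switch: Green, yellow-striped (earth) push button on the tester: fixed aluminium bezel 33 mm across, 5 mm high, round a flat round cap 25 mm across. Origin: centre of the bezel's underside, on the panel face (96 mm above the bench); z up. The cap's top is 18 mm above this origin when out, 14 mm where its contact closes, 10 mm on its end stop.
- insulation_switch: Yellow (insulation) push button on the tester: fixed aluminium bezel 33 mm across, 5 mm high, round a flat round cap 25 mm across. Origin: centre of the bezel's underside, on the panel face (96 mm above the bench); z up. The cap's top is 18 mm above this origin when out, 14 mm where its contact closes, 10 mm on its end stop.
- leakage_switch: Blue (leakage) push button on the tester: fixed aluminium bezel 33 mm across, 5 mm high, round a flat round cap 25 mm across. Origin: centre of the bezel's underside, on the panel face (96 mm above the bench); z up. The cap's top is 18 mm above this origin when out, 14 mm where its contact closes, 10 mm on its end stop.
- store_switch: Black (store) push button on the tester: fixed aluminium bezel 33 mm across, 5 mm high, round a flat round cap 25 mm across. Origin: centre of the bezel's underside, on the panel face (96 mm above the bench); z up. The cap's top is 18 mm above this origin when out, 14 mm where its contact closes, 10 mm on its end stop.
- stop_switch: Red (stop) push button on the tester: fixed aluminium bezel 33 mm across, 5 mm high, round a flat round cap 25 mm across. Origin: centre of the bezel's underside, on the panel face (96 mm above the bench); z up. The cap's top is 18 mm above this origin when out, 14 mm where its contact closes, 10 mm on its end stop.
- key_earth (a joint): how far the green, yellow-striped (earth) cap is pressed straight down: 0 out, 0.004 m contact closed, the rest is overtravel up to a hard stop at 0.008 m. A spring pushes it back: 1.2 N at 0, 4.6 N at 0.004, 8 N at 0.008.
- key_insulation (a joint): how far the yellow (insulation) cap is pressed straight down: 0 out, 0.004 m contact closed, the rest is overtravel up to a hard stop at 0.008 m. A spring pushes it back: 1.2 N at 0, 4.6 N at 0.004, 8 N at 0.008.
- key_leakage (a joint): how far the blue (leakage) cap is pressed straight down: 0 out, 0.004 m contact closed, the rest is overtravel up to a hard stop at 0.008 m. A spring pushes it back: 1.2 N at 0, 4.6 N at 0.004, 8 N at 0.008.
- key_store (a joint): how far the black (store) cap is pressed straight down: 0 out, 0.004 m contact closed, the rest is overtravel up to a hard stop at 0.008 m. A spring pushes it back: 1.2 N at 0, 4.6 N at 0.004, 8 N at 0.008.
- key_stop (a joint): how far the red (stop) cap is pressed straight down: 0 out, 0.004 m contact closed, the rest is overtravel up to a hard stop at 0.008 m. A spring pushes it back: 1.2 N at 0, 4.6 N at 0.004, 8 N at 0.008.
- sticker_roll: loose paper sticker roll lying flat on the tester's panel behind the keys, a ring 44 mm across, 18 mm high; its centre at least 53 mm behind the row; origin centre of underside
- mug: loose yellow mug, 80 mm across, 95 mm high, on the bench left of the tester; origin centre of underside
- spray_can: loose spray can with a green label, 66 mm across, 190 mm high, standing left of the tester; origin centre of underside
- oil_bottle: loose small bottle with a blue label and red cap, 36 mm across, 100 mm high, left of the tester; origin centre of underside
- screwdriver_big: loose green-handled screwdriver 210 mm long, lying on the bench right of the tester; origin at its middle, x along it
- screwdriver_small: loose green-handled screwdriver 160 mm long, lying on the bench right of the tester; origin at its middle, x along it
- parts_tray: loose grey parts tray, 130 x 100 x 30 mm, on the bench right of the tester; origin centre of underside

How it is judged (in metres and radians):
On the way, in this order (a step that is already met when the one before it is completed fails the run):
1. the green, yellow-striped earth key is held in, alone, for the measurement (contact closed: 3.5 mm or more of its 8 mm, 0.7 s) (value of joint key_earth above 0.0035 m and value of joint each of key_insulation, key_leakage, key_store, key_stop below 0.002 m), for 0.7 s.
2. then the yellow insulation key, in the same way (value of joint key_insulation above 0.0035 m and value of joint each of key_earth, key_leakage, key_store, key_stop below 0.002 m), for 0.7 s.
3. then the blue leakage key, in the same way (value of joint key_leakage above 0.0035 m and value of joint each of key_earth, key_insulation, key_store, key_stop below 0.002 m), for 0.7 s.
At the end, for the whole second after the job is handed in: all three tests have been run in order, all five keys are out again (within 1.5 mm), and the loose things are where they were (within 20 mm) (value of joint each of key_earth, key_insulation, key_leakage, key_store, key_stop below 0.0015 m and distance of each of mug, spray_can, oil_bottle, screwdriver_big, screwdriver_small, parts_tray, sticker_roll from where it was at the start of the episode below 0.02 m); the robot touches nothing.
It fails at once if the black store key or the red stop key is pressed (value of joint any of key_store, key_stop above 0.003 m).
It fails at once if two test keys are in at once (value of joint each of key_earth, key_insulation above 0.003 m or value of joint each of key_earth, key_leakage above 0.003 m or value of joint each of key_insulation, key_leakage above 0.003 m).
It fails at once if a key or the tester is pushed with more than 20 N (contact force between anything else and earth_switch above 20 N or contact force between anything else and insulation_switch above 20 N or contact force between anything else and leakage_switch above 20 N or contact force between anything else and store_switch above 20 N or contact force between anything else and stop_switch above 20 N or contact force between anything else and tester above 20 N).
It fails at once if something else on the bench or the tester is shifted by more than 20 mm (distance of any of mug, spray_can, oil_bottle, screwdriver_big, screwdriver_small, parts_tray, sticker_roll from where it was at the start of the episode above 0.02 m).
It also fails if it takes over 58 s, if anything falls off the work surface, if the arm or the gripper's body presses on something with over 40 N, if the wrist force passes 120 N, or if a joint passes its speed limit or range.

## Working session

There is one attempt and no reset: what is moved stays moved. The work goes in short steps, Python scripts to look and compute and a tool call to move; the robot and the scene stay as the last step left them, time stands still between calls to the robot, and variables do not carry over. Pictures are saved under pics/ and viewed, at most 10 in all, crops included, and the job is handed in when it is done.

Besides the shell and the picture viewer there is one more tool, called as name(argument=value, ...), one argument or row to a line, values as JSON. step_arm: Moves the arm, as the interface text tells. Its arguments: {"type":"object","properties":{"steps":{"type":"array","items":{"type":"array","items":{"type":"number"}}}},"required":["steps"]}

```bash
mkdir -p pics
cat > h.py <<'E'
import numpy as np, cv2
from cell import readout, vision, manip
def grab(n):
    f=vision.grab_frame(n); cv2.imwrite  # keep raw
    return f
def save(f,p): cv2.imwrite(p,f["pixels"][:,:,::-1])
def ray(f,u,v,z):
    "intersect pixel ray (pinhole) with plane z"
    R,_=cv2.Rodrigues(np.array(f["rvec"],float)); t=np.array(f["tvec"],float).ravel()
    d=R.T@np.linalg.inv(f["camera_matrix"])@[u,v,1.]; c=-R.T@t
    return c+d*(z-c[2])/d[2]
def depthpt(f,u,v):
    R,_=cv2.Rodrigues(np.array(f["rvec"],float)); t=np.array(f["tvec"],float).ravel()
    return R.T@(np.linalg.inv(f["camera_matrix"])@[u,v,1.]*f["z_map"][int(v),int(u)]-t)
E
python3 - <<'E'
from h import *
for n in("scene","top"):
    f=grab(n); save(f,f"pics/{n}.png"); np.save(n,f,allow_pickle=True)
s=readout.get_state(); print(s, manip.tcp_to_grasp)
E
```

```text
{'clock': 0.1, 'joint_positions': array([-1.27920727,  0.41183852, -0.01274409,  1.59691663,  0.00564741,
        1.13425922, -0.08219064]), 'qd': array([-0.00011479, -0.00078131,  0.00146492, -0.00274702, -0.00044667,
       -0.0014922 , -0.00096054]), 'joint_efforts': array([ 2.55537794e-03, -6.01826262e+01,  6.84106685e-01, -3.00087547e+01,
        1.40123480e-02,  6.44498243e-03, -9.39159747e-06]), 'ee_pos': array([219.93302658, 584.58794669, 230.54328615]), 'orientation': array([ 1.78885019e-01,  9.83869742e-01, -6.90261267e-04, -6.09908725e-05]), 'ft_force': array([0.4200972 , 0.24022872, 0.50463247]), 'moment': array([ 0.0260921 ,  0.01325516, -0.01155512]), 'grip_force': 0.0, 'grip_width': 1.0038733978129202} 18.700000000000003
```

View pics/top.png

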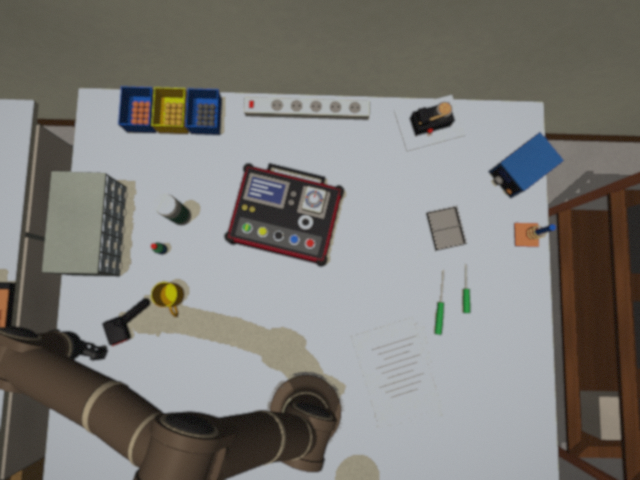

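View pics/scene.png

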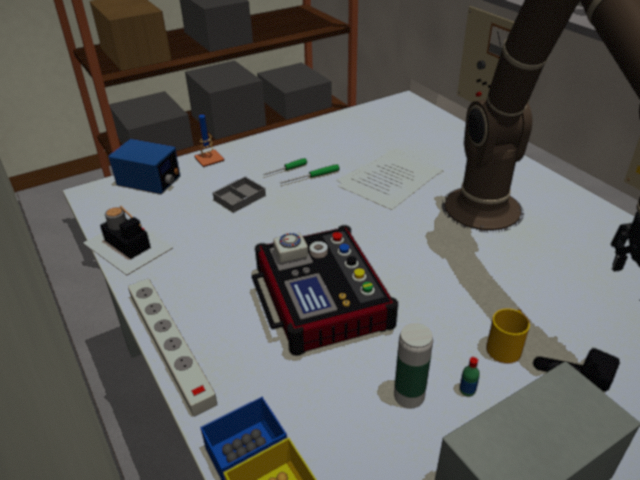

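The top view shows the keys running left to right: green at (247,228), yellow (262,232), black (278,236), blue (294,240), red (310,243). The sticker roll is at (305,222). The scene view shows the same row from (367,288) green to (337,237) red. Next I measure the keys in both views.

Run:
```python
from h import *
import itertools
seed={"top":dict(green=(247,228),yellow=(262,232),blue=(294,240),red=(310,243)),
"scene":dict(green=(367,288),yellow=(360,272),blue=(344,249),red=(337,237))}
hue={"green":(45,85),"yellow":(18,38),"blue":(95,125),"red":(0,9)}
P={};F={}
for n in seed:
    f=np.load(n+".npy",allow_pickle=True).item(); F[n]=f
    hsv=cv2.cvtColor(f["pixels"],cv2.COLOR_RGB2HSV)
    for k,(u,v) in seed[n].items():
        m=cv2.inRange(hsv,(hue[k][0],90,60),(hue[k][1],255,255))
        if k=="green": m|=cv2.inRange(hsv,(18,90,60),(45,255,255))
        w=np.zeros_like(m); cv2.circle(w,(u,v),7,255,-1); m&=w
        ys,xs=np.nonzero(m)
        c=((xs.min()+xs.max())/2,(ys.min()+ys.max())/2); c2=(xs.mean(),ys.mean())
        P[n,k]=c2; print(n,k,len(xs),np.round(c,1),np.round(c2,1),"plane114",ray(f,*c2,114).round(1),"depth",depthpt(f,*np.round(c2)).round(1))
def cam(f):
    R,_=cv2.Rodrigues(np.array(f["rvec"],float)); return f["camera_matrix"]@np.c_[R,np.ravel(f["tvec"])]
for k in seed["top"]:
    X=cv2.triangulatePoints(cam(F["top"]),cam(F["scene"]),np.array(P["top",k]),np.array(P["scene",k])).ravel();print(k,(X[:3]/X[3]).round(1))
for n in F:
    cv2.imwrite(f"pics/{n}_c.png",cv2.resize(F[n]["pixels"][(150 if n=="top" else 210):(270 if n=="top" else 330),(215 if n=="top" else 260):(355 if n=="top" else 400),::-1],None,fx=5,fy=5,interpolation=cv2.INTER_NEAREST))
```

```text
top green 39 [246. 227.] [246. 227.] plane114 [563.8 192.6 114. ] depth [563.2 192.1 117.9]
top yellow 52 [262.5 230.5] [262.3 230.7] plane114 [553.7 142.3 114. ] depth [552.2 143.1 116.3]
top blue 44 [294.  238.5] [293.9 238.8] plane114 [530.9  45.2 114. ] depth [530.3  44.8 114.1]
top red 48 [309.5 242.5] [309.7 242.5] plane114 [520.6  -3.5 114. ] depth [518.6  -4.4 118.1]
scene green 77 [367. 286.] [367.2 285.5] plane114 [567.3 198.3 114. ] depth [565.8 195.4 112.6]
scene yellow 101 [359. 273.] [358.9 272.6] plane114 [558.1 151.7 114. ] depth [556.8 150.2 111.2]
scene blue 82 [344.  247.5] [344.  247.3] plane114 [535.7  53.9 114. ] depth [533.1  50.1 111.2]
scene red 77 [337. 236.] [336.8 235.9] plane114 [525.7   5.9 114. ] depth [525.5   6.4 113.9]
green [564.2 193.6 108.9]
yellow [553.7 144.  106.4]
blue [531.1  46.  106.7]
red [520.8  -2.9 106.3]
```

View pics/top_c.png

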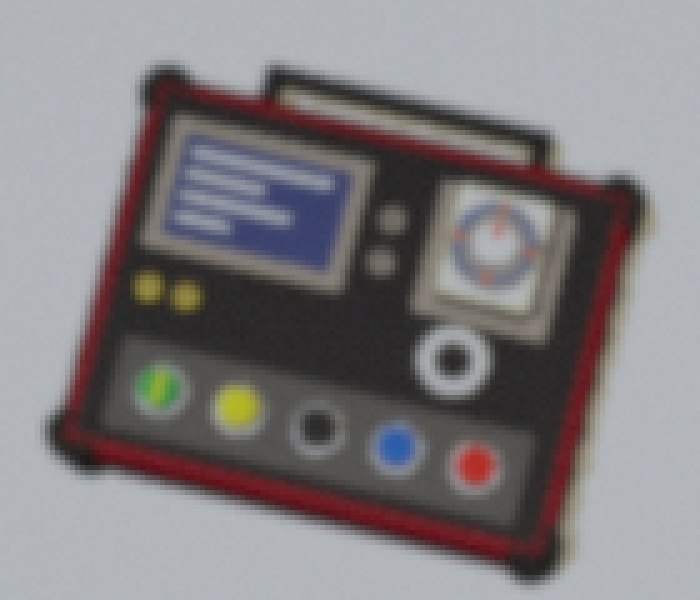

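The crop confirms green, yellow, black, blue, red from left to right, with the sticker roll behind the blue key. I turn to line up with the row, close the fingers and move above it.

step_arm(
  steps=[
    [0, 0, 0, 0, 0, 0, -0.143],
    [0, -0.036, -0.033, 0, 0, 0, 0],
    [0, -0.036, -0.033, 0, 0, 0, 0],
    [0, -0.036, -0.033, 0, 0, 0, 0],
    [0, -0.036, -0.033, 0, 0, 0, 0],
    [0, -0.036, -0.033, 0, 0, 0, 0],
    [0, -0.036, -0.033, 0, 0, 0, 0],
    [0, -0.036, -0.033, 0, 0, 0, 0],
    [0, -0.036, -0.033, 0, 0, 0, 0],
    [0, -0.036, -0.033, 0, 0, 0, 0],
    [0, -0.036, -0.033, 0, 0, 0, 0],
    [0, 0, 0, 0, 0, 0, 0],
  ],
)

```text
clock: 1.3
ee_pos: [504.1, 177.9, 231.3]
orientation: [0.113, 0.994, -0.001, 0.001]
ft_force: [0.4, 0.6, -0.0]
grip_width: 0.002
grip_force: 0.0
```

Run:
```python
from h import *
f=grab("wrist"); save(f,"pics/w1.png"); np.save("wrist1",f,allow_pickle=True)
s=readout.get_state(); print(s["ee_pos"],s["orientation"],s["ft_force"],s["clock"],s["grip_width"]); print(f["camera_matrix"])
```

```text
[502.15125565 181.56292315 231.02640525] [ 1.11560683e-01  9.93757404e-01 -6.49052559e-04  1.22774053e-04] [-0.93126531  0.36350836  0.43924233] 1.35 -0.004045502796024789
[[371.64829954   0.         321.85246858]
 [  0.         371.64829954 242.70441423]
 [  0.           0.           1.        ]]
```

View pics/w1.png

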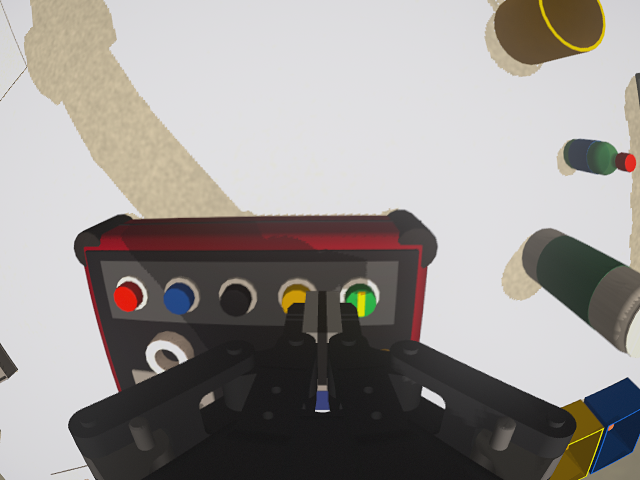

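The wrist view shows red at (127,297), blue (180,297), black (236,297), green (361,300), and yellow at (295,297) partly hidden by the fingers. I'll measure these.

```bash
cat >> h.py <<'E'
def wray(f,u,v):
    p=cv2.fisheye.undistortPoints(np.array([[[u,v]]],float),np.array(f["camera_matrix"],float),np.zeros(4)).ravel()
    R,_=cv2.Rodrigues(np.array(f["rvec"],float)); t=np.array(f["tvec"],float).ravel()
    return -R.T@t, R.T@[*p,1.]
def caps(f,seeds):
    hsv=cv2.cvtColor(f["pixels"],cv2.COLOR_RGB2HSV)
    rng=dict(green=[(18,85)],yellow=[(14,38)],blue=[(95,125)],red=[(0,9),(170,180)]); out={}
    for k,(u,v) in seeds.items():
        m=sum(cv2.inRange(hsv,(a,120,60),(b,255,255)) for a,b in rng[k])
        w=np.zeros_like(m); cv2.circle(w,(u,v),25,255,-1); m&=w
        c=max(cv2.findContours(m,cv2.RETR_EXTERNAL,cv2.CHAIN_APPROX_NONE)[0],key=cv2.contourArea)
        x,y,ww,hh=cv2.boundingRect(c); (cx,cy),r=cv2.minEnclosingCircle(c)
        C,d=wray(f,cx,cy); X=C+d*(114-C[2])/d[2]
        out[k]=(C,d); print(k,(x,y,ww,hh),round(cx,1),round(cy,1),round(r,1),X.round(1))
    return out
E
python3 - <<'E'
from h import *
f=np.load("wrist1.npy",allow_pickle=True).item()
o=caps(f,dict(red=(127,297),blue=(180,297),green=(361,300)))
print(o["red"][0])
E
```

```text
red (113, 282, 30, 30) 127.7 296.4 14.8 [517.3   4.4 114. ]
blue (164, 284, 30, 31) 178.7 298.7 15.3 [527.9  52.2 114. ]
green (346, 289, 30, 28) 360.6 301.1 15.3 [560. 195. 114.]
[432.13549002 194.73515763 373.23109278]
```

step_arm(
  steps=[
    [0, -0.01, -0.04, 0, 0, 0, 0],
    [0, -0.01, -0.04, 0, 0, 0, 0],
    [0, 0, 0, 0, 0, 0, 0],
    [0, 0, 0, 0, 0, 0, 0],
  ],
)

```text
clock: 1.75
ee_pos: [502.5, 103.3, 231.3]
orientation: [0.108, 0.994, 0.0, -0.0]
ft_force: [0.3, 0.2, -0.4]
grip_width: 0.003
grip_force: 0.0
```

Run:
```python
from h import *
f=grab("wrist"); save(f,"pics/w2.png"); np.save("wrist2",f,allow_pickle=True)
s=readout.get_state(); print(s["ee_pos"],s["orientation"],s["ft_force"],s["clock"])
```

```text
[502.51883499 104.3600647  231.19204842] [ 1.07548207e-01  9.94199770e-01  3.86406191e-04 -2.27338458e-04] [-0.86581064  0.969521   -0.26168446] 1.8
```

View pics/w2.png

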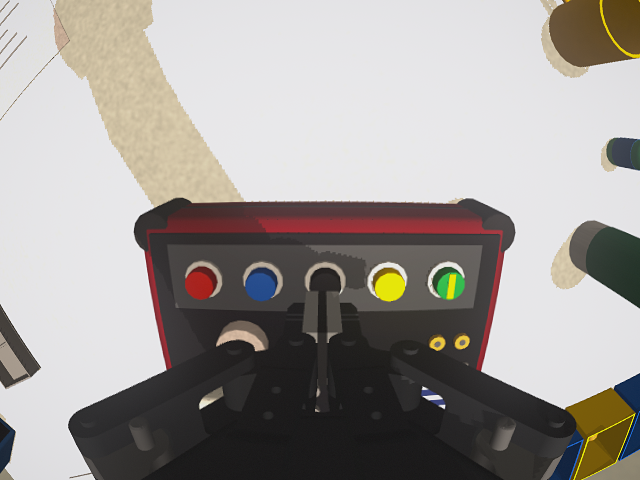

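All coloured caps are clear here: red (201,283), blue (261,284), yellow (389,285), green (450,284). I'll measure and triangulate against the first place.

Run:
```python
from h import *
f1=np.load("wrist1.npy",allow_pickle=True).item();f=np.load("wrist2.npy",allow_pickle=True).item()
a=caps(f1,dict(red=(127,297),blue=(180,297),green=(361,300)))
b=caps(f,dict(red=(201,283),blue=(261,284),yellow=(389,285),green=(450,284)))
for k in a:
    A=np.c_[a[k][1],-b[k][1]]; s=np.linalg.lstsq(A,b[k][0]-a[k][0],rcond=None)[0]
    print(k,(((a[k][0]+a[k][1]*s[0])+(b[k][0]+b[k][1]*s[1]))/2).round(1))
s=readout.get_state()
print(b["red"][0],s["ee_pos"],s["orientation"])
```

```text
red (113, 282, 30, 30) 127.7 296.4 14.8 [517.3   4.4 114. ]
blue (164, 284, 30, 31) 178.7 298.7 15.3 [527.9  52.2 114. ]
green (346, 289, 30, 28) 360.6 301.1 15.3 [560. 195. 114.]
red (185, 267, 32, 33) 201.0 282.7 16.5 [517.3   2.6 114. ]
blue (245, 268, 32, 33) 260.9 283.9 16.7 [527.7  49.7 114. ]
yellow (373, 268, 32, 34) 388.3 284.3 16.8 [548.8 144.7 114. ]
green (436, 268, 29, 32) 448.9 283.4 15.7 [559.7 192.7 114. ]
red [ 5.194e+02 -3.000e-01  1.077e+02]
blue [531.1  47.4 105.1]
green [563.8 195.  106.1]
[430.67770893 118.9318719  373.39971729] [502.51883499 104.3600647  231.19204842] [ 1.07548207e-01  9.94199770e-01  3.86406191e-04 -2.27338458e-04]
```

step_arm(
  steps=[
    [0, -0.013, 0.034, 0, 0, 0, 0],
    [0, -0.013, 0.034, 0, 0, 0, 0],
    [0, -0.013, 0.033, 0, 0, 0, 0],
    [0, 0, 0, 0.035, 0, 0, 0],
    [0, 0, 0, 0.035, 0, 0, 0],
    [0, 0, 0, 0.03, 0, 0, 0],
    [0, 0, 0, 0, 0, 0, 0],
    [0, 0, 0, 0, 0, 0, 0],
    [0, 0, 0, 0, 0, 0, 0],
  ],
)

```text
clock: 2.7
ee_pos: [563.7, 194.3, 133.1]
orientation: [0.108, 0.994, 0.001, 0.001]
ft_force: [0.5, -0.9, 0.5]
grip_width: -0.001
grip_force: 0.0
```

Run:
```python
from h import *
f=grab("wrist"); save(f,"pics/w3.png")
g=grab("scene"); cv2.imwrite("pics/s3.png",cv2.resize(g["pixels"][200:320,270:430,::-1],None,fx=5,fy=5,interpolation=cv2.INTER_CUBIC))
s=readout.get_state(); print(s["ee_pos"],s["orientation"],s["ft_force"],s["clock"])
```

```text
[563.770675   193.88175377 133.19834353] [1.07996784e-01 9.94149982e-01 9.00782224e-04 1.30243063e-03] [-0.43390756 -0.01345618 -0.24973888] 2.8
```

View pics/w3.png

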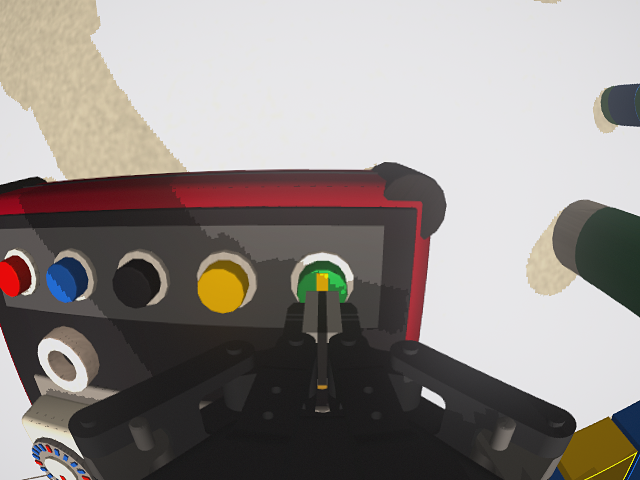

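View pics/s3.png

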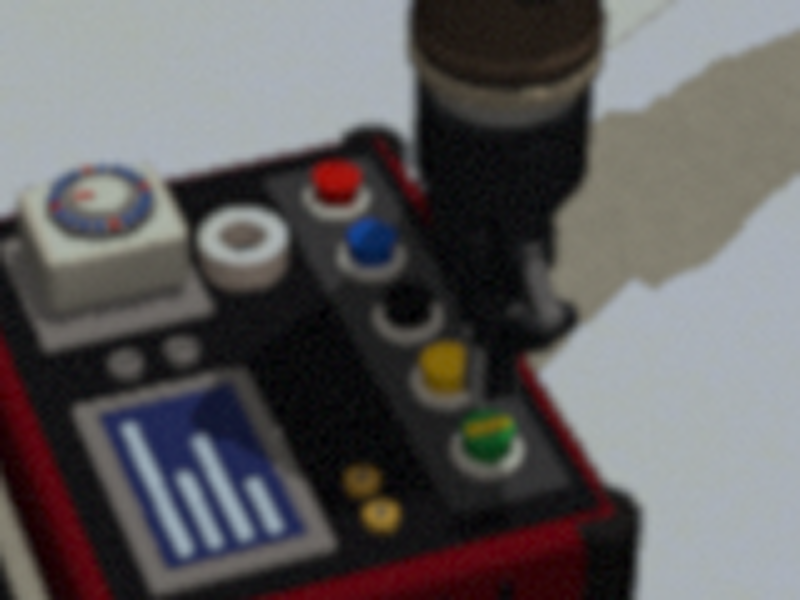

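The fingertips are centred on the green key at column 322, and the scene crop shows them just above the green cap. I lower them slowly.

step_arm(
  steps=[
    [0, 0, 0, 0.01, 0, 0, 0],
    [0, 0, 0, 0.007, 0, 0, 0],
    [0, 0, 0, 0.002, 0, 0, 0],
    [0, 0, 0, 0.002, 0, 0, 0],
    [0, 0, 0, 0, 0, 0, 0],
  ],
)

```text
clock: 3.3
ee_pos: [562.6, 193.1, 110.3]
orientation: [0.108, 0.994, -0.0, -0.0]
ft_force: [-2.7, 0.2, 4.3]
grip_width: 0.003
grip_force: 2.2
```

step_arm(
  steps=[
    [0, 0, 0, 0.002, 0, 0, 0],
    [0, 0, 0, 0, 0, 0, 0],
    [0, 0, 0, 0, 0, 0, 0],
    [0, 0, 0, 0, 0, 0, 0],
    [0, 0, 0, 0, 0, 0, 0],
    [0, 0, 0, 0, 0, 0, 0],
    [0, 0, 0, 0, 0, 0, 0],
    [0, 0, 0, 0, 0, 0, 0],
    [0, 0, 0, 0, 0, 0, 0],
    [0, 0, 0, 0, 0, 0, 0],
    [0, 0, 0, 0, 0, 0, 0],
  ],
)

```text
clock: 4.4
ee_pos: [562.6, 193.1, 108.7]
orientation: [0.108, 0.994, 0.0, -0.0]
ft_force: [-3.0, 0.5, 6.2]
grip_width: 0.002
grip_force: 2.8
```

Green read 6.2 N, about 5.8 mm in, and was held over 1 s. Next I lift and press yellow.

step_arm(
  steps=[
    [0, 0, 0, -0.013, 0, 0, 0],
    [0, 0, 0, -0.01, 0, 0, 0],
    [0, 0, -0.025, 0, 0, 0, 0],
    [0, 0, -0.025, 0, 0, 0, 0],
    [0, 0, 0, 0, 0, 0, 0],
    [0, 0, 0, 0, 0, 0, 0],
    [0, 0, 0, 0.01, 0, 0, 0],
    [0, 0, 0, 0.007, 0, 0, 0],
    [0, 0, 0, 0.002, 0, 0, 0],
    [0, 0, 0, 0.002, 0, 0, 0],
    [0, 0, 0, 0, 0, 0, 0],
  ],
)

```text
clock: 5.5
ee_pos: [551.7, 145.2, 110.1]
orientation: [0.108, 0.994, 0.0, -0.0]
ft_force: [-2.3, 2.2, 4.4]
grip_width: 0.002
grip_force: 2.2
```

step_arm(
  steps=[
    [0, 0, 0, 0.002, 0, 0, 0],
    [0, 0, 0, 0, 0, 0, 0],
    [0, 0, 0, 0, 0, 0, 0],
    [0, 0, 0, 0, 0, 0, 0],
    [0, 0, 0, 0, 0, 0, 0],
    [0, 0, 0, 0, 0, 0, 0],
    [0, 0, 0, 0, 0, 0, 0],
    [0, 0, 0, 0, 0, 0, 0],
    [0, 0, 0, 0, 0, 0, 0],
    [0, 0, 0, 0, 0, 0, 0],
    [0, 0, 0, 0, 0, 0, 0],
  ],
)

```text
clock: 6.6
ee_pos: [551.8, 145.2, 108.8]
orientation: [0.108, 0.994, 0.001, -0.0]
ft_force: [-2.1, 3.0, 5.4]
grip_width: 0.001
grip_force: 2.8
```

step_arm(
  steps=[
    [0, 0, 0, -0.015, 0, 0, 0],
    [0, 0, 0, -0.015, 0, 0, 0],
    [0, 0, -0.033, 0, 0, 0, 0],
    [0, 0, -0.033, 0, 0, 0, 0],
    [0, 0, -0.033, 0, 0, 0, 0],
    [0, 0, 0, 0, 0, 0, 0],
    [0, 0, 0, 0, 0, 0, 0],
    [0, 0, 0, 0, 0, 0, 0],
  ],
)

```text
clock: 7.4
ee_pos: [530.9, 48.4, 138.2]
orientation: [0.108, 0.994, 0.0, 0.0]
ft_force: [-0.4, -0.3, -0.3]
grip_width: 0.003
grip_force: 0.0
```

step_arm(
  steps=[
    [0, 0, 0, 0.015, 0, 0, 0],
    [0, 0, 0, 0.008, 0, 0, 0],
    [0, 0, 0, 0.003, 0, 0, 0],
    [0, 0, 0, 0.002, 0, 0, 0],
    [0, 0, 0, 0, 0, 0, 0],
  ],
)

```text
clock: 7.9
ee_pos: [530.5, 48.5, 110.4]
orientation: [0.108, 0.994, 0.0, -0.0]
ft_force: [-2.3, 2.3, 4.2]
grip_width: 0.0
grip_force: 2.1
```

step_arm(
  steps=[
    [0, 0, 0, 0.002, 0, 0, 0],
    [0, 0, 0, 0, 0, 0, 0],
    [0, 0, 0, 0, 0, 0, 0],
    [0, 0, 0, 0, 0, 0, 0],
    [0, 0, 0, 0, 0, 0, 0],
    [0, 0, 0, 0, 0, 0, 0],
    [0, 0, 0, 0, 0, 0, 0],
    [0, 0, 0, 0, 0, 0, 0],
    [0, 0, 0, 0, 0, 0, 0],
    [0, 0, 0, 0, 0, 0, 0],
    [0, 0, 0, 0, 0, 0, 0],
  ],
)

```text
clock: 9.0
ee_pos: [530.9, 48.2, 108.8]
orientation: [0.108, 0.994, 0.0, 0.0]
ft_force: [-3.0, 3.6, 5.8]
grip_width: -0.001
grip_force: 2.7
```

step_arm(
  steps=[
    [0, 0, 0, -0.015, 0, 0, 0],
    [0, 0, 0, -0.03, 0, 0, 0],
    [0, 0, 0, -0.04, 0, 0, 0],
    [0, 0, 0, -0.04, 0, 0, 0],
    [0, 0, 0, 0, 0, 0, 0],
    [0, 0, 0, 0, 0, 0, 0],
    [0, 0, 0, 0, 0, 0, 0],
  ],
)

```text
clock: 9.7
ee_pos: [530.2, 47.2, 232.3]
orientation: [0.108, 0.994, -0.0, -0.001]
ft_force: [0.2, 0.1, 0.5]
grip_width: 0.002
grip_force: 0.0
```

Run:
```python
from h import *
f=grab("wrist"); save(f,"pics/w4.png")
```

```text
(no output)
```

View pics/w4.png

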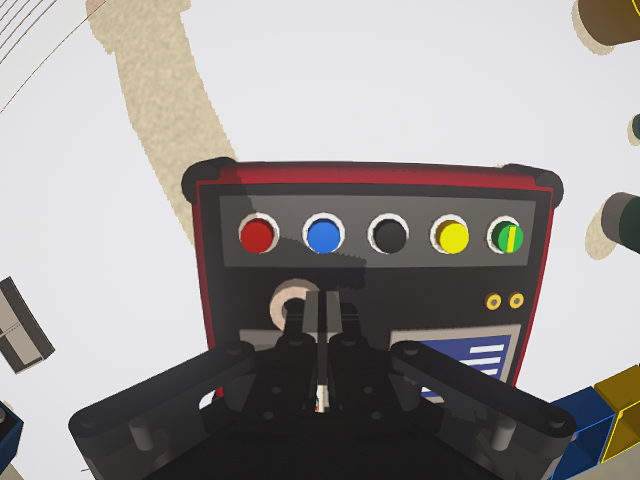

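All five keys are out, at rows 233 to 237 from red (258) to green (508), and the roll is undisturbed at (295,305). The arm is clear, so I hand in.

```bash
python3 -c "
from cell import job_done
print(job_done())"
```

```text
the job is handed in; nothing more can be done
None
```

I pressed the earth, insulation and leakage keys in order, each about 5 to 6 mm in for about a second at roughly 6 to 8 N, then let go; the last picture showed all keys out and the sticker roll undisturbed, and the job is handed in, though it returned no verdict.

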